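Find the full tin by its weight and hold it up

ROBOT

A 6-joint arm with a two-finger parallel gripper is mounted at the origin on the work surface. World frame = base frame: x ahead of the robot, y to its left, z up, the work surface at z = 0. Lengths are in m, angles in degrees, forces in N, time in s.
With the tool pointing down it reaches from about 0.35 to 0.875 m from the base axis. Payload 4.2 kg.
Tool frame: the origin (TCP) lies midway between the tips of the shut fingers; the grasp point (between the pads) lies 19 mm behind it; y points along the fingers, z is the direction in which the jaws open and shut, and the axes are right-handed (so a half turn about y gives the same grasp; the last joint's range is limited). The gripper opens to 87 mm and grips with 3 to 60 N. Pads are 19 mm wide; open, the fingers measure 117 mm over their backs; the gripper's body (75 mm by 190 mm) begins 51 mm behind the grasp point.
Start: joints at [79.16, 22.042, 0.453, 0, -68.411, -14.817], TCP at [0.271, 0.563, 0.223] pointing down, gripper open.
Joint ranges: [-179.83, 179.83], [-69.29, 118.12], [-61.27, 80.66], [-181.25, 117.63], [-171.15, -9.14], [-177.46, 177.46]. Speed limits (degrees/s): [159.86, 159.86, 180, 180, 180, 180].

INTERFACE

Orientations are given as [roll, pitch, yaw] about the fixed x, y, z axes, in that order (R = Rz(yaw) Ry(pitch) Rx(roll)).
In Python, from workcell import env gives the robot as it stands. The module is installed in compiled form; this text tells all that it offers. Calls block until the motion is done:
- env.goto(position, orientation): joint-space move of the TCP to a pose.
- env.move_straight(position, rotation=None, rate=0.15, force_limit=None): straight line of the TCP; rotation=None keeps the orientation; rate is the mean speed in m/s. With force_limit (N) it stops when the force on the tool has changed by that much, and returns True; else False.
- env.set_joints(angles): joint-space move.
- env.gripper_to(opening, grasp_force=None): opening from 0.0 (shut) to 1.0 (fully open); grasp_force is the grip in N (None keeps the last); returns when the fingers have stopped.
- env.dwell(seconds).
- env.inverse_kinematics(position, orientation): joint angles nearest the present ones, or None.
- env.read_state(): the state.
- env.grab_frame(name): name is "scene" or "side" or "wrist"; returns a dict with "image" (480x640x3 uint8, blue, green, red), "fx", "fy", "cx", "cy" (pixels), "position" and "orientation" of the camera in the world. Camera axes: x right, y up, looking along -z (the intrinsics and any distortion apply to the point x, -y, -z); pixel columns grow to the right and rows downward; lengths in m; the calibration is good to about 2 mm. A picture is of the moment at which its call begins. There is no depth.
A pose or a line that the arm cannot do raises env.Unreachable and nothing moves.
- env.close_job(): hands the job in, once; it reports no verdict.
Trained networks look in a picture, given as the dict that the camera call returned (one of the last four; its "shot" number tells which), for a name from the list of things; names that differ only in an ending like _2 or _b are one class to them, and where a whole thing is asked for, a point or a joint stands for the part that bears it (a point fixed in the world has none). Each returns a list of dicts, best first, with "score" (0 to 1); they miss things now and then, are a little off and sometimes report something else, mostly with a low value. They report only what shows in the picture. A call takes as long as a camera call. They do not tell look-alikes from the thing itself.
- env.search_frame(picture, thing): "xyz" ([x, y, z] in m, in world coordinates, good to about 4 mm: the middle of the surface that is visible of it).
- env.trace(picture, thing): "mask" (480x640 bool, what is visible of it).
The state is a dict: "clock": time; "joint_positions": joint angles; "qvel": joint speeds; "joint_torque": joint torques, N m; "position": TCP position; "tool_rot": TCP orientation; "force": force on the tool from outside, world axes, zero at the start; "wrist_torque": the same for the moment, N m; "opening": opening from 0.0 (shut) to 1.0 (fully open).
Only numpy, scipy, OpenCV 4.12 (cv2) and the standard library are available. Lean on these libraries where they do the work, as an engineer would, in place of code of your own. Each camera call takes 0.05 s, during which the arm holds its last target. There are 200 camera calls.

TASK

Three identical closed tins stand on the typist's desk; one is full of metal type and clearly heavier than the other two, a matching nearly empty pair. Heft them to find out which is which, stand the two lighter tins side by side in the bamboo tray, then pick up the heaviest and finish while still holding it up for the typist, upright and steady, a good 20 cm above the desk. Keep the tins upright, set them down rather than drop them, and leave everything else on the desk where it is.

Things in the scene. Friction and masses are not known exactly. Their poses are not given: they have to be found in the camera images.
- tin_a: closed round metal tin, aluminium with a brass lid, 58 mm in diameter, 66 mm tall, straight-sided, standing upright on the desk; origin at the centre of its underside, z up. The three tins look identical, and their names and places tell nothing: two are nearly empty (120 to 160 g each, tin included), one is full (470 to 630 g; the contents fill it and shift no more than 5 mm), and only the weight felt on lifting tells which
- tin_b: closed round metal tin, aluminium with a brass lid, 58 mm in diameter, 66 mm tall, straight-sided, standing upright on the desk; origin at the centre of its underside, z up. The three tins look identical, and their names and places tell nothing: two are nearly empty (120 to 160 g each, tin included), one is full (470 to 630 g; the contents fill it and shift no more than 5 mm), and only the weight felt on lifting tells which
- tin_c: closed round metal tin, aluminium with a brass lid, 58 mm in diameter, 66 mm tall, straight-sided, standing upright on the desk; origin at the centre of its underside, z up. The three tins look identical, and their names and places tell nothing: two are nearly empty (120 to 160 g each, tin included), one is full (470 to 630 g; the contents fill it and shift no more than 5 mm), and only the weight felt on lifting tells which
- tray: shallow open bamboo tray fixed to the desk, 210 mm (its x) by 120 mm (its y) outside, walls and floor 5 mm thick, rim 12 mm above the desk; origin at the centre of its underside on the desk, z up. Both tins fit standing side by side along its x, for example 48 mm either way from its centre
- saucer: bystander: white ceramic saucer, 100 mm across, 14 mm high, loose; origin at the centre of its underside. (Further bystanders, fixed and not listed: a typewriter up to 190 mm high and a 50 mm high pencil box at the back, more than 0.77 m ahead of the robot; a lamp, a mug and a paper stack more than 0.4 m to its left)
- roller_1: bystander: grey plastic correction-tape roller lying flat, about 80 by 36 mm, 17 mm high, long along its x, loose; origin at its underside, mid-body
- roller_2: bystander: a second grey correction-tape roller like the first
- eraser: bystander: dark rubber eraser, 45 by 20 mm, 12 mm high, loose; origin at the centre of its underside
Things that resemble listed ones, but are neither listed nor needed, are in the scene too. Leave any green or purple look-alike of the tin_c alone.

How it is judged:
By the outcome, as a careful person would: the job done as asked, in the order asked, and still so for the second after the job is handed in, while the arm keeps its last pose, push and grip.
It also fails if it takes over 72 s, if anything falls off the work surface, if the arm or the gripper's body presses on something with over 40 N, if the wrist force passes 120 N, or if a joint passes its speed limit or range.

## Working session

There is one attempt and no reset: what is moved stays moved. The work goes in short steps, each a Python script; the robot and the scene stay as the last script left them, time stands still between calls to the robot, and variables do not carry over. Pictures are saved under pics/ and viewed, about 8 in all and at most 12, crops included, and the job is handed in when it is done.

```bash
mkdir -p pics; cat > h.py <<'E'
from workcell import env
import numpy as np, cv2
from scipy.spatial.transform import Rotation as R
E
python3 - <<'E'
from h import *
s=env.read_state(); print({k:np.round(v,3) for k,v in s.items()})
for n in("scene","side"):
    f=env.grab_frame(n); cv2.imwrite(f"pics/{n}0.png",f["image"])
    print(n,{k:f[k] for k in f if k!="image"})
    for t in("tin_a","tray","saucer","roller_1","eraser"):
        for d in env.search_frame(f,t): print(t,np.round(d["xyz"],3),round(d["score"],2))
E
```

```text
{'clock': np.float64(0.0), 'joint_positions': array([ 7.9161e+01,  2.2088e+01,  3.7800e-01, -2.9000e-02, -6.8413e+01,
       -1.4817e+01]), 'qvel': array([ 0.003,  0.055, -0.036, -0.078, -0.024, -0.006]), 'joint_torque': array([-0.0000e+00, -3.9067e+01,  1.8741e+01,  4.2200e+00,  1.1000e-02,
       -0.0000e+00]), 'position': array([0.27 , 0.563, 0.221]), 'tool_rot': array([-8.98750e+01,  5.00000e-03,  1.54334e+02]), 'force': array([ 0.326, -0.106, -0.279]), 'wrist_torque': array([-0.009, -0.014,  0.013]), 'opening': np.float64(0.997)}
scene {'fx': 452.16426358621305, 'fy': 452.16426358621305, 'cx': 325.33890077282814, 'cy': 237.42659463661124, 'position': array([ 1.06071664, -0.06471408,  0.77782488]), 'orientation': array([35.25706646, -0.10098222, 85.42789107]), 'shot': 1}
tin_a [ 0.494 -0.263  0.065] 0.91
tin_a [ 0.486 -0.064  0.061] 0.84
tin_a [ 0.539 -0.358  0.066] 0.78
tin_a [ 0.369 -0.313  0.052] 0.73
tin_a [ 0.663 -0.129  0.063] 0.71
tray [0.567 0.248 0.002] 0.7
saucer [0.702 0.08  0.01 ] 0.86
roller_1 [ 0.374 -0.172  0.017] 0.74
roller_1 [ 0.628 -0.275  0.018] 0.65
eraser [0.402 0.1   0.016] 0.46
side {'fx': 569.5082896705219, 'fy': 569.5082896705219, 'cx': 322.51946666500726, 'cy': 243.35380936032803, 'position': array([0.29643442, 0.6593715 , 0.89636912]), 'orientation': array([  41.07934513,    0.61745658, -160.76312801]), 'shot': 2}
tin_a [ 0.642 -0.113  0.054] 0.83
tin_a [ 0.522 -0.346  0.055] 0.78
tin_a [ 0.351 -0.298  0.054] 0.74
tin_a [ 0.466 -0.051  0.057] 0.7
tin_a [ 0.473 -0.25   0.057] 0.58
tray [0.554 0.247 0.005] 0.97
saucer [0.705 0.074 0.012] 0.92
roller_1 [ 0.366 -0.169  0.015] 0.88
roller_1 [ 0.616 -0.271  0.016] 0.55
eraser [0.392 0.102 0.012] 0.6
eraser [0.705 0.076 0.011] 0.52
```

View pics/scene0.png

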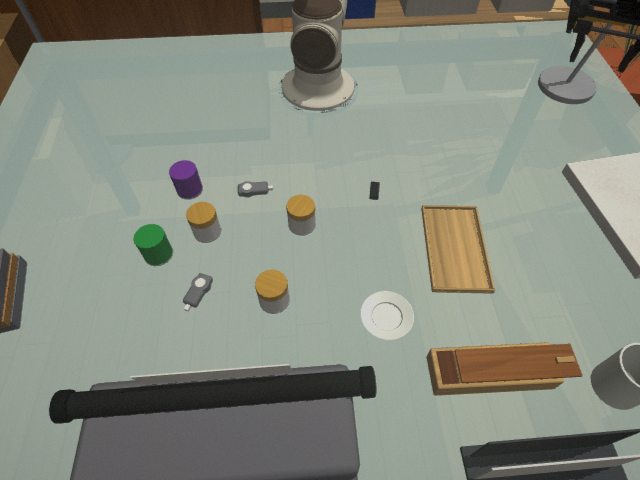

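View pics/side0.png

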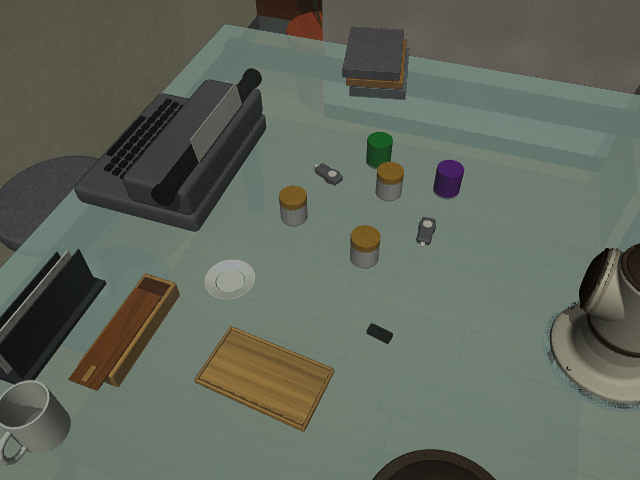

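Scene candidates: brass-lid tins at (202,222), (301,215) and (272,290). Look-alikes: green (153,245) and purple (186,180), so I exclude those two. Next I'll get the tray geometry and a closer wrist view of the tins.

```bash
cat >> h.py <<'E'
def ray(f,px,z):
    Rm=R.from_euler("xyz",f["orientation"],degrees=True).as_matrix()
    px=np.atleast_2d(px).astype(float)
    d=np.c_[(px[:,0]-f["cx"])/f["fx"],-(px[:,1]-f["cy"])/f["fy"],-np.ones(len(px))]@Rm.T
    p=np.array(f["position"]); t=(z-p[2])/d[:,2]
    return (p+d*t[:,None])[:,:2]
def yawfor(jaw):  # jaw direction deg -> yaw nearest arm's convenient value
    return jaw-90
def lids(f):
    hsv=cv2.cvtColor(f["image"],cv2.COLOR_BGR2HSV)
    m=cv2.inRange(hsv,(10,120,60),(25,255,255))
    m=cv2.morphologyEx(m,cv2.MORPH_OPEN,np.ones((3,3)))
    n,l,st,c=cv2.connectedComponentsWithStats(m)
    return [(np.round(c[i]).astype(int),st[i][2:],np.round(ray(f,c[i],.064)[0],4)) for i in range(1,n) if st[i][4]>150]
E
python3 - <<'E'
from h import *
for n in("scene","side"):
    f=env.grab_frame(n)
    d=env.trace(f,"tray")[0]; m=d["mask"].astype(np.uint8)
    c=max(cv2.findContours(m,0,2)[0],key=cv2.contourArea)[:,0]
    print(n,cv2.minAreaRect((ray(f,c,.010)*1000).astype(np.float32)),d["score"])
    print(lids(f))
env.goto([.50,-.13,.36],[-90,0,-90])
f=env.grab_frame("wrist"); cv2.imwrite("pics/w0.png",f["image"])
print(f["position"],f["orientation"],env.read_state()["clock"],np.round(env.read_state()["joint_positions"]))
for d in env.search_frame(f,"tin_a"): print(np.round(d["xyz"],3),round(d["score"],2))
for l in lids(f): print(l)
E
```

```text
scene ((562.0040283203125, 244.52536010742188), (125.55059814453125, 215.61923217773438), 84.1029052734375) 0.75
[(array([189,  21]), array([ 31,  34, 542], dtype=int32), array([-0.2462, -0.3591])), (array([236,  23]), array([ 36,  24, 440], dtype=int32), array([-0.2242, -0.2204])), (array([ 6, 54]), array([ 19,  88, 985], dtype=int32), array([-0.115 , -0.8356])), (array([598,  21]), array([ 26,  11, 161], dtype=int32), array([-0.1529,  0.834 ])), (array([277,  25]), array([ 32,  14, 408], dtype=int32), array([-0.2062, -0.1037])), (array([613,  42]), array([ 30,  15, 337], dtype=int32), array([-0.0467,  0.8295])), (array([301, 206]), array([ 28,  24, 523], dtype=int32), array([ 0.4764, -0.0668])), (array([201, 214]), array([ 30,  26, 594], dtype=int32), array([ 0.4815, -0.2673])), (array([462, 251]), array([  50,   79, 2571], dtype=int32), array([0.6104, 0.2321])), (array([  9, 292]), array([ 16,  73, 524], dtype=int32), array([ 0.6316, -0.594 ])), (array([271, 284]), array([ 32,  30, 755], dtype=int32), array([ 0.6531, -0.1289])), (array([508, 364]), array([ 144,   44, 4999], dtype=
[... 645 characters left out ...]
9, 0.2773]))]
[ 0.4998111  -0.05065752  0.52165577] [-16.97264575   0.02510969  -0.01880763] 3.6583 [  3.   7.   0.  -0. -83. 177.]
[ 0.477 -0.26   0.066] 0.84
[ 0.377 -0.305  0.032] 0.81
[ 0.644 -0.126  0.068] 0.75
[ 0.475 -0.068  0.066] 0.59
[ 0.525 -0.344  0.029] 0.58
(array([297, 137]), array([  51,   52, 2067], dtype=int32), array([ 0.4719, -0.0688]))
(array([449, 191]), array([  50,   49, 1954], dtype=int32), array([ 0.6477, -0.1298]))
(array([302, 299]), array([  44,   45, 1570], dtype=int32), array([ 0.4749, -0.2679]))
(array([548, 365]), array([ 12,  54, 294], dtype=int32), array([ 0.803 , -0.3636]))
(array([ 93, 367]), array([  8,  38, 170], dtype=int32), array([ 0.193 , -0.3673]))
```

View pics/w0.png

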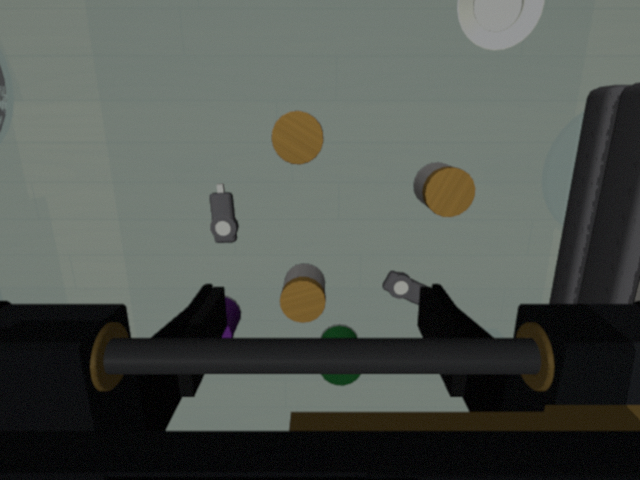

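```bash
cat >> h.py <<'E'
T={1:((.476,-.2655),150),2:((.4725,-.0665),174),3:((.649,-.128),174)}
SLOT=[(.511,.252),(.607,.242)]
def fz(): 
    v=[]
    for _ in range(6): env.dwell(.05); v.append(env.read_state()["force"][2])
    return np.mean(v)
def pick(xy,yaw,h=.10):
    o=[-90,0,yaw]
    env.gripper_to(1.0); env.goto([*xy,.13],o)
    hit=env.move_straight([*xy,.022],rate=.12,force_limit=8)
    f0=fz(); env.gripper_to(0.0,35)
    op=env.read_state()["opening"]
    env.move_straight([*xy,h],rate=.08); env.dwell(.3)
    w=f0-fz(); s=env.read_state()
    print("hit",hit,"opening",round(op,3),"weight N",round(w,2),"pos",np.round(s["position"],3),"t",s["clock"]); return w
def put(xy,yaw,z,back=False):
    if not back:
        p=env.read_state()["position"]; env.move_straight([p[0],p[1],.15])
        env.goto([*xy,.15],[-90,0,yaw])
    env.move_straight([*xy,z+.015],rate=.12)
    hit=env.move_straight([*xy,z-.004],rate=.03,force_limit=3)
    s=env.read_state(); print("put",hit,np.round(s["position"],3))
    env.gripper_to(.95); env.dwell(.2); env.move_straight([*xy,.13],rate=.12); print("t",env.read_state()["clock"])
E
python3 - <<'E'
from h import *
print(pick(*T[2]))
f=env.grab_frame("side"); cv2.imwrite("pics/s1.png",f["image"][100:400,200:560])
E
```

```text
hit False opening 0.662 weight N 1.97 pos [ 0.473 -0.067  0.1  ] t 9.225
1.9706617744042951
```

View pics/s1.png

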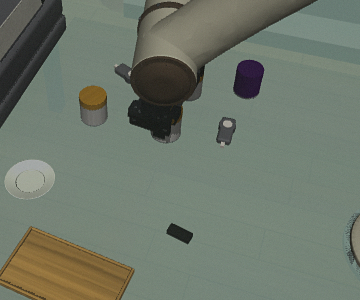

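The crop shows the tin held upright off the desk at (165,130). At 1.97 N it is far below the heavy range of 4.6 N and up, so it is light. It goes in the tray, then I heft the next one.

```bash
python3 - <<'E'
from h import *
put(SLOT[0],174,.027)
w=pick(*T[3])
if w<3.2: put(SLOT[1],174,.027)
elif w>3.8: put(T[3][0],174,.022,back=True)
f=env.grab_frame("side"); cv2.imwrite("pics/s2.png",f["image"][100:450,150:560])
E
```

```text
put True [0.511 0.252 0.027]
t 14.5
hit False opening 0.656 weight N 1.39 pos [ 0.649 -0.128  0.1  ] t 20.1083
put True [0.607 0.242 0.027]
t 25.5333
```

View pics/s2.png

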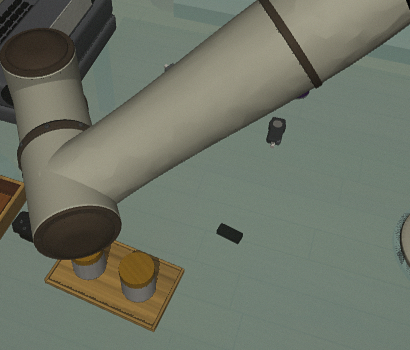

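Both light tins (1.97 N and 1.39 N) stand upright in the tray, at about (88,262) and (138,275) in the crop. Now for the third, which should weigh more than 4.6 N.

```bash
python3 - <<'E'
from h import *
p=env.read_state()["position"]; env.move_straight([p[0],p[1],.16])
w=pick(*T[1])
if w>3.8:
    env.move_straight([*T[1][0],.30],rate=.1); env.dwell(1)
    f=env.grab_frame("side"); g=env.grab_frame("scene")
    cv2.imwrite("pics/s3.png",np.hstack([f["image"],g["image"]])[:, :1280])
    cv2.imwrite("pics/s3.png",cv2.resize(cv2.imread("pics/s3.png"),(800,300),interpolation=cv2.INTER_AREA))
    for d in env.search_frame(g,"tin_a"): print(np.round(d["xyz"],3),round(d["score"],2))
s=env.read_state();print(np.round(s["position"],3),s["opening"],s["force"],s["clock"])
for t in("saucer","roller_1","eraser"):
    for d in env.search_frame(g,t): print(t,np.round(d["xyz"],3),round(d["score"],2))
E
```

```text
hit False opening 0.663 weight N 5.78 pos [ 0.476 -0.266  0.1  ] t 31.9333
[0.622 0.233 0.069] 0.93
[ 0.372 -0.314  0.055] 0.74
[ 0.508 -0.265  0.319] 0.6
[ 0.476 -0.266  0.3  ] 0.662815923693162 [-0.58467593  0.05759485 -4.68198288] 35.2333
saucer [0.703 0.08  0.012] 0.88
roller_1 [ 0.374 -0.174  0.017] 0.65
roller_1 [ 0.626 -0.276  0.018] 0.56
eraser [0.401 0.1   0.013] 0.61
```

View pics/s3.png

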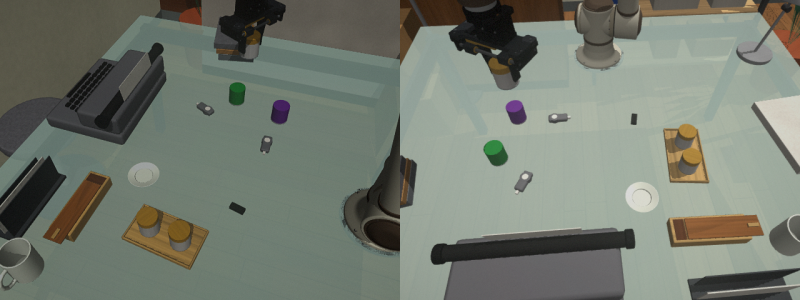

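The view shows both light tins standing in the tray, at (147,220) and (180,235) on the left and (686,137) and (690,162) on the right. The heavy tin is held upright at about 0.28 m, and the bystanders haven't moved.

```bash
python3 - <<'E'
from h import *
s=env.read_state();print(s["force"],s["opening"],np.abs(s["qvel"]).max())
env.close_job()
E
```

```text
[-0.90938453 -0.23420276 -4.96622731] 0.6643755850711591 0.06512058417937774
the job is handed in; nothing more can be done
```

The job is handed in: the two lighter tins stand side by side in the tray, and the arm is holding the heaviest one upright. I never matched the three tins to the names tin_a, tin_b and tin_c, so I give them by their starting place.

| Tin (start x, y in m) | Weight felt | Where it ended |
|---|---|---|
| (0.47, -0.07) | 1.97 N | in the tray |
| (0.65, -0.13) | 1.39 N | in the tray |
| (0.48, -0.27) | 5.78 N | held, underside about 0.28 m above the desk |

- **Last checks:** the grip opening was steady at 0.66 and the arm was still. The last pictures show both tins upright in the tray. The saucer, rollers and eraser are within 2 mm of where they started, and the green and purple look-alikes look untouched. The clock read about 35 s of the 72 s allowed.
- **Disagreements:** the first tin's 1.97 N is more than the 1.2 to 1.6 N a light tin should weigh, which I put down to force-sensor error of about 0.5 N. The held tin read about 5.0 N at the end against 5.78 N when lifted. The gap between light and heavy is much larger than either difference.
- **Missed detection:** in the last overhead picture the network found only one of the two tray tins; both are plainly visible in it.

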